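# Put the comb away and shut the bench drawer

## Task

Put the finished wooden comb away: lay it flat in the empty right-hand bay of the open bench drawer. Then lift the steel stay beside the lid's hinge off its stud so that the drawer's lid comes down shut, and push the drawer fully home. Leave everything else on the bench and on the cabinet where it is.

Things in the scene. Friction and masses are not known exactly. Their poses are not given: they have to be found in the camera images.
- comb: The finished comb, light wood, lying flat: 140 long (its x), 45 wide (its y), 10 thick (z), 45 g. Solid back along +y, teeth cut along -y. Origin at the centre of its underside. It may be turned up to 0.3 rad from the bench's x, and its place is swapped with the blank's in some starts.
- blank: Bystander: plain light-wood blank of the comb's size (140 x 45 x 10) but without any teeth. Origin: centre of its underside.
- carcass: Low fixed wooden cabinet: a tunnel 260 deep, 355 wide (y -140 to +215), 138 high, for the one drawer. Origin on the bench at the foot of its open front, on the drawer box's centre line. Its +x points into the cabinet; the drawer comes out along its -x, toward the robot. Drawer, lid and stay share these axes.
- drawer (a joint): How far the drawer is pushed in, m: 0 pulled fully out, 0.235 fully home; starts at 0 to 0.03. About 3 N of friction; stays where left. Box 200 long, 240 wide, walls 6 thick with tops 85 above the bench; its rear end lies at carcass x = this value minus 0.035. Front panel 14 thick, 325 wide, 16 to 118 above the bench.
- comb_bay (a point): Centre of the floor (28 above the bench) of the drawer's empty right-hand bay, seen from the robot (the -y bay); its axes are the drawer's. The bay is 188 long (x), 130 wide (y), 57 deep. Left of it, past a 4 mm partition, lies a bay with two tools fixed in it, no higher than the walls.
- drawer_knob (a point): Tip of the wooden knob on the drawer's front panel (32 mm across, standing 30 mm out from the panel toward the robot, 83 above the bench). Pushing here or on the panel slides the drawer in.
- lid (a joint): Closing angle of the drawer's wooden lid in rad: 0 standing open on the stay (leaning 0.17 from upright toward the robot), 1.40 lying shut. Hinged along the drawer's rear top edge, 89 above the bench. It is damped: once the stay is off the stud it comes down by itself in 1 to 2 s. Standing open it cannot enter the carcass.
- lid_edge (a point): Middle of the lid's free edge; lid 190 long from hinge to this edge, 240 wide, 8 thick; the edge stands about 276 above the bench while open.
- stay (a joint): Lift of the stay in rad: 0 locked, positive as lifted (limit 0.6; free of the stud at 0.1), about -0.95 lying flat once the lid is shut. Flat steel bar 10 x 6, 164 long, outside the drawer's left (+y) wall, rising from its pivot back to the lid at 0.95 rad from level. A tooth under its far end catches a stud on the lid's left edge and props the lid. Its own weight keeps it down.
- stay_pivot (a point): Pivot of the stay, on the drawer's left wall (axis along the drawer's y). The bar lies in the plane of this point.
- stay_tab (a point): A point on the stay's thumb bar: a level round steel bar 10 across sticking out 60 mm sideways (+y) from the stay, 125 mm from the pivot, 170 above the bench while locked. The point is 40 mm out from the stay's middle plane, 23 short of the bar's free end. Drawing it toward the robot and up, round the pivot, lifts the stay; 2 N is enough.
- pot: Bystander: amber jar with a metal cap, 56 across, 85 tall, standing left of the stay. Origin: centre of its base.
- gouge_a: Bystander: gouge with wooden handle, about 210 long (its x, handle at -x), 26 thick, left in front. Origin: on its underside at mid-length.
- gouge_b: Bystander: another such gouge, at the front right, nearest the robot.
- mallet: Bystander: wooden mallet, head 100 x 68 lying along its x, handle 150 along its -y; at the far right. Origin: under the head.
- sanding_block: Bystander: cork block 100 x 55 x 30 on top of the carcass. Origin: centre of its underside.
- dome: Bystander: round wooden dome, 100 across, 33 high, on top of the carcass. Origin: centre of its underside.

How it is judged:
By the outcome, as a careful person would: the job done as asked, in the order asked, and still so for the second after the job is handed in, with the robot touching nothing.
It also fails if it takes over 61 s, if anything falls off the work surface, if the arm or the gripper's body presses on something with over 40 N, if the wrist force passes 120 N, or if a joint passes its speed limit or range.

## Robot

A 7-joint arm with a two-finger parallel gripper is mounted at the origin on the work surface. World frame = base frame: x ahead of the robot, y to its left, z up, the work surface at z = 0. Lengths are in m, angles in rad, forces in N, time in s.
With the tool pointing down it reaches from about 0.4 to 0.85 m from the base axis. Payload 10.4 kg.
Tool frame: the origin (TCP) lies on the centre line of the jaws, within the pads' length; the fingertips stand 14 mm ahead of it and the grasp point (between the pads) lies 5 mm behind it (manip.tip_reach is the distance from the TCP to the fingertips, in m); z points along the fingers, y is the line along which they close (so a half turn about z gives the same grasp; the last joint's range is limited). The gripper opens to 85 mm and grips with 20 to 120 N. Pads are 22 mm wide; open, the fingers measure 114 mm over their backs; the gripper's body (76 mm by 85 mm) begins 54 mm behind the grasp point. The pads swing forward as they close: fully open they stand 13 mm farther back than shut.
Start: joints at [-1.223, 0.332, -0.065, 1.46, 0.022, 1.35, -0.088], TCP at [0.226, 0.583, 0.245] pointing down, gripper open.
Joint ranges: [-2.6, 2.6], [-0.5, 2.12], [-1.47, 1.34], [0.16, 2.42], [-1.27, 4.41], [0.06, 2.06], [-2.6, 2.6]. Speed limits (rad/s): [2.22, 2.22, 2.79, 2.79, 3.14, 3.14, 3.14].

## Interface

Orientations are given as a unit quaternion [x, y, z, w].
In Python, from workcell import manip gives the robot as it stands.
- The arm moves only by the shell command python3 -m pendant 'ROWS' [FORCE]. ROWS is JSON, a list of rows, each a list of 7 numbers: the shift along the tool's x, y, z in units of 50 mm (1.0 is 50 mm), then the turn, a rotation vector about the tool's x, y, z in units of 8 degrees (1.0 is 8 degrees), then the opening, from -1 (shut) to 1 (fully open), so that 0 is half open. In form: [[dx, dy, dz, ax, ay, az, jaw], ...]. A call has exactly 10 rows; each row is the pose to reach, as a shift and turn from the pose commanded when the call began, along the tool's axes at that moment; what a row does not reach only later rows make up. A row lasts 1/8 s, in which the tool goes at most 62.5 mm and 10.7 degrees, less where a joint would pass 70% of its speed; a pose out of reach is approached as far as the arm can. A call with a gripper value outside its range is refused whole. The fingers move at their own pace and stop on an object; FORCE is the grip in N (left out, the last holds). Time passes only in rows, so rows that repeat a pose let the fingers close, or fill a call up. It gives the time, the measured TCP pose, the force, the opening and the grip force at its end, in the units of the state.
- manip.get_obs(): the state, without advancing time (a new reading comes with each control period).
- manip.camera(name): name is "scene" or "top"; returns (picture, depth): 480x640x3 uint8, red, green, blue; 480x640 float32, m along the optical axis (not along the pixel's ray), 0 where there is no reading.
- manip.get_calibration(name): a dict with "fx", "fy", "cx", "cy" (pixels), "xyz" and "orientation" of the camera in the world. Camera axes: x right, y up, looking along -z (the intrinsics and any distortion apply to the point x, -y, -z); pixel columns grow to the right and rows downward; lengths in m; the calibration is good to about 2 mm. A picture is of the moment at which its call begins. get_calibration takes no time and is no camera call.
- manip.hand_in(): hands the job in; it is judged then, once.
Trained networks look in the newest picture that a camera, given by its name, has taken for a name from the list of things; names that differ only in an ending like _2 or _b are one class to them, and where a whole thing is asked for, a point or a joint stands for the part that bears it (a point fixed in the world has none). Each returns a list of dicts, best first, with "p" (0 to 1); they miss things now and then, are a little off and sometimes report something else, mostly with a low value. They report only what shows in the picture. A call takes as long as a camera call.
- manip.find_in(thing, camera): "box" ([left, top, right, bottom] in pixels, round what is visible of it).
- manip.trace(thing, camera): "pixels" (480x640 bool, what is visible of it) and "box" ([left, top, right, bottom] in pixels, round what is visible of it).
- manip.tip_of(thing, camera): "pixel" ([column, row] in pixels: a listed point, or the origin of a listed thing).
The state is a dict: "clock": time; "joint_pos": joint angles; "joint_velocities": joint speeds; "tau": joint torques, N m; "position": TCP position; "ee_rot": TCP orientation; "ft_force": force on the tool from outside, world axes, zero at the start; "torque": the same for the moment, N m; "grip_width": opening from 0.0 (shut) to 1.0 (fully open); "grasp_force": force on a finger pad.
Only numpy, scipy, OpenCV 4.12 (cv2) and the standard library are available. Lean on these libraries where they do the work, as an engineer would, in place of code of your own. Each camera call takes 0.05 s, during which the arm holds its last target. There are 200 camera calls.

## Working session

There is one attempt and no reset: what is moved stays moved. The work goes in short steps, Python scripts to look and compute and a shell command to move; the robot and the scene stay as the last step left them, time stands still between calls to the robot, and variables do not carry over. Pictures are saved under pics/ and viewed, at most 10 in all, crops included, and the job is handed in when it is done.

```bash
mkdir -p pics
cat > h.py <<'E'
import numpy as np, cv2
from scipy.spatial.transform import Rotation as R
from workcell import manip
def pt(px,cam,depth=None,z=None):
    c=manip.get_calibration(cam);u,v=px
    d=np.array([(u-c['cx'])/c['fx'],-(v-c['cy'])/c['fy'],-1.])
    Rm=R.from_quat(c['orientation']).as_matrix();o=np.array(c['xyz']);w=Rm@d
    if z is not None: return o+w*(z-o[2])/w[2]
    return o+w*depth
def dep(D,px):
    u,v=map(int,np.round(px));p=D[max(v-1,0):v+2,max(u-1,0):u+2];p=p[p>0];return np.median(p) if p.size else 0
def cloud(mask,D,cam):
    v,u=np.nonzero(mask&(D>0));c=manip.get_calibration(cam)
    d=np.stack([(u-c['cx'])/c['fx'],-(v-c['cy'])/c['fy'],-np.ones(len(u))],1)*D[v,u][:,None]
    return R.from_quat(c['orientation']).apply(d)+np.array(c['xyz'])
def go(target,yaw=None,q=None):
    "shift in units from the present pose"
    o=manip.get_obs();r=R.from_quat(o['ee_rot'])
    return np.round(r.inv().apply(np.array(target)-o['position'])/.05,2)
E
python3 - <<'E'
from h import *
np.set_printoptions(precision=4,suppress=True)
o=manip.get_obs();print(o['clock'],o['position'],o['ee_rot'],R.from_quat(o['ee_rot']).as_matrix(),o['grip_width'])
for cam in('scene','top'):
    P,D=manip.camera(cam);cv2.imwrite(f'pics/{cam}0.png',P[:,:,::-1]);np.save(cam+'D.npy',D)
    c=manip.get_calibration(cam);print(cam,{k:np.round(v,3) for k,v in c.items()})
    for t in 'comb blank carcass comb_bay drawer_knob lid_edge stay_pivot stay_tab pot gouge_a mallet'.split():
        for r in manip.tip_of(t,cam)[:2]:
            print(t,np.round(r['pixel']),round(r['p'],2),pt(r['pixel'],cam,dep(D,r['pixel'])))
E
```

```text
0.0 [0.2263 0.5822 0.2445] [ 0.1843  0.9829 -0.0007 -0.0001] [[-0.9321  0.3623 -0.0005]
 [ 0.3623  0.9321 -0.0013]
 [-0.     -0.0014 -1.    ]] 1.001070025024587
scene {'fx': np.float64(501.127), 'fy': np.float64(501.127), 'cx': np.float64(323.145), 'cy': np.float64(236.689), 'xyz': array([ 1.125, -0.338,  1.175]), 'orientation': array([0.234, 0.153, 0.523, 0.805])}
comb [208. 281.] 0.9 [ 0.4471 -0.3696  0.0064]
comb [245. 220.] 0.63 [ 0.3063 -0.2185  0.0132]
blank [260. 322.] 0.64 [ 0.6126 -0.2859  0.0095]
blank [368. 202.] 0.56 [0.4442 0.0918 0.0963]
carcass [394. 296.] 0.55 [ 0.7443 -0.0001  0.1689]
comb_bay [364. 268.] 0.84 [ 0.6609 -0.0331  0.185 ]
drawer_knob [364. 202.] 0.73 [0.4412 0.0837 0.0966]
lid_edge [406. 225.] 0.92 [0.6464 0.0682 0.2756]
stay_pivot [416. 222.] 0.94 [0.6456 0.0945 0.2722]
stay_tab [450. 219.] 0.49 [0.5346 0.3126 0.0057]
pot [462. 229.] 0.76 [0.5862 0.3154 0.0247]
gouge_a [455. 191.] 0.95 [0.455  0.3794 0.0055]
gouge_a [246. 217.] 0.56 [ 0.3071 -0.2122  0.0225]
mallet [145. 307.] 0.63 [ 0.4843 -0.5275  0.0616]
top {'fx': np.float64(558.256), 'fy': np.floa
[... 251 characters left out ...]
1699]
blank [387. 235.] 0.7 [ 0.6    -0.2809  0.0128]
carcass [276. 212.] 0.86 [0.6688 0.0631 0.0306]
comb_bay [293. 246.] 0.97 [0.5628 0.0086 0.0286]
comb_bay [369. 334.] 0.17 [ 0.2959 -0.2229  0.0115]
drawer_knob [261. 286.] 0.9 [0.4331 0.0973 0.0904]
lid_edge [270. 202.] 0.86 [0.6411 0.0617 0.2605]
stay_pivot [229. 252.] 0.88 [0.5446 0.208  0.0028]
stay_pivot [188. 245.] 0.35 [0.5543 0.3161 0.0831]
stay_tab [211. 219.] 0.72 [0.649  0.2677 0.0029]
stay_tab [367. 334.] 0.56 [ 0.2958 -0.2158  0.016 ]
pot [187. 246.] 0.9 [0.5505 0.3192 0.0842]
gouge_a [175. 278.] 0.72 [ 0.4629  0.3721 -0.0005]
gouge_a [365. 336.] 0.59 [ 0.2904 -0.212  -0.0023]
mallet [471. 285.] 0.71 [ 0.4417 -0.5231  0.0636]
```

View pics/top0.png

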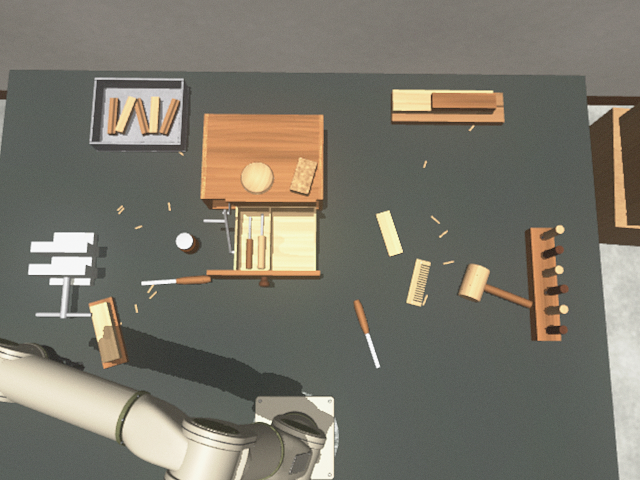

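View pics/scene0.png

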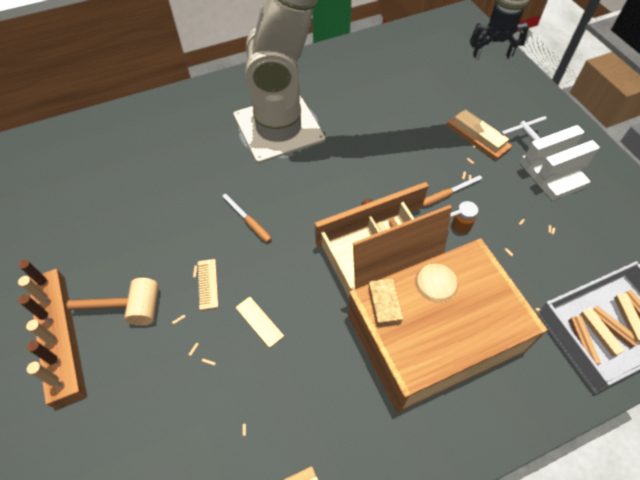

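Run:
```python
from h import *
np.set_printoptions(precision=4,suppress=True)
D=np.load('topD.npy')
for t in('comb','blank','gouge_a','drawer_knob','lid','pot'):
    P,D=manip.camera('top') if t=='comb' else (P,D)
    for r in manip.trace(t,'top')[:2]:
        C=cloud(r['pixels'],D,'top')
        if t in('comb','blank'): C=C[C[:,2]<.03]
        rect=cv2.minAreaRect(C[:,:2].astype(np.float32)*1000)
        print(t,round(r['p'],2),r['box'],rect,np.median(C[:,2]),C.max(0))
# drawer axis: drawer front panel top edge via depth slice z 0.105..0.13, x<0.53
M=np.ones(D.shape,bool);C=cloud(M,D,'top')
S=C[(C[:,2]>.108)&(C[:,2]<.128)&(C[:,0]>.35)&(C[:,0]<.56)&(abs(C[:,1]-.1)<.25)]
print('panel',len(S),cv2.minAreaRect(S[:,:2].astype(np.float32)*1000))
S=C[(C[:,2]>.13)&(C[:,2]<.146)&(C[:,0]>.6)]
print('carc',len(S),S.min(0),S.max(0),cv2.minAreaRect(S[:,:2].astype(np.float32)*1000))
u,v=211,219
for z in (.17,.175):print('tab',pt((211,219),'top',z=z))
print('pivot',[pt((229,252),'top',z=z) for z in(.06,.07,.08)])
print('knob',pt((261,286),'top',z=.083),'lid',pt((270,202),'top',z=.276),'bay',pt((293,246),'top',z=.028))
```

```text
comb 0.86 [407.7, 261.5, 433.2, 308.7] ((454.0591125488281, -376.02789306640625), (46.29109191894531, 140.39962768554688), 76.03459167480469) 0.007997222353833378 [ 0.5245 -0.3393  0.0212]
blank 0.9 [376.3, 210.6, 400.8, 256.4] ((608.8851318359375, -289.79425048828125), (143.9230499267578, 51.02424240112305), 16.872047424316406) 0.009340583913020284 [ 0.6815 -0.2486  0.0263]
gouge_a 0.8 [353.8, 300.8, 380.3, 366.7] ((298.9036865234375, -215.1690673828125), (196.85757446289062, 26.461830139160156), 15.673174858093262) 0.020719253307913688 [ 0.3921 -0.1798  0.0336]
gouge_a 0.56 [168.8, 277.5, 208.7, 285.6] ((455.8729248046875, 322.8929443359375), (23.620512008666992, 125.84370422363281), 5.519075870513916) 0.02229240756898232 [0.4695 0.3856 0.0323]
drawer_knob 0.95 [204.7, 196.5, 319.7, 287.2] ((566.096923828125, 93.36515808105469), (269.6180419921875, 322.1341247558594), 1.4118525981903076) 0.03383009260152803 [0.7047 0.2519 0.285 ]
lid 0.74 [226.4, 198.2, 317.8, 212.6] ((651.3134155273438, 80.03630065917969), (277.0301818847656, 70.25853729248047), 85.14727020263672) 0.22757787685958952 [0.698  0.2166 0.285 ]
pot 0.89 [176.2, 232.4, 200.3, 254.0] ((563.1159057617188, 325.68798828125), (52.54342269897461, 51.602569580078125), 2.2183990478515625) 0.08035977898122426 [0.5892 0.352  0.0952]
panel 573 ((509.53826904296875, 90.78475189208984), (322.3048095703125, 99.71562957763672), 89.6994400024414)
carc 8466 [ 0.6606 -0.0801  0.13  ] [0.9435 0.2762 0.146 ] ((801.88427734375, 98.28886413574219), (282.342041015625, 356.42791748046875), 0.21334192156791687)
tab [0.6129 0.2358 0.17  ]
tab [0.6118 0.2348 0.175 ]
pivot [array([0.5366, 0.1993, 0.06  ]), array([0.535 , 0.1977, 0.07  ]), array([0.5334, 0.1961, 0.08  ])]
knob [0.433  0.0989 0.083 ] lid [0.6366 0.0614 0.276 ] bay [0.5617 0.0095 0.028 ]
```

Top view: comb (toothed) at about (419,283), plain blank at (388,233); drawer bay at (293,246), stay and thumb bar at (225,225), knob at (263,284). The scene view agrees. The measured spots also fit the given sizes: the centre line is at y≈0.06 and the drawer joint at about 0.028.

```bash
python3 -m pendant '[[-6.74,-6.65,-2.7,0,0,-0.9,0.41],[-6.74,-6.65,-2.7,0,0,-0.9,0.41],[-6.74,-6.65,-2.7,0,0,-0.9,0.41],[-6.74,-6.65,-2.7,0,0,-0.9,0.41],[-6.74,-6.65,-2.7,0,0,-0.9,0.41],[-6.74,-6.65,-2.7,0,0,-0.9,0.41],[-6.74,-6.65,-2.7,0,0,-0.9,0.41],[-6.74,-6.65,-2.7,0,0,-0.9,0.41],[-8.93,-11.16,-1.7,0,0,-0.9,0.41],[-8.93,-11.16,-1.7,0,0,-0.9,0.41]]' 30
python3 -c "
from h import *
print(manip.tip_reach, go((.44,-.12,.3)),go((.454,-.376,.15)),go((.454,-.376,.08)),manip.get_obs()['joint_pos'])"
```

```text
clock: 2.8
position: [0.4301, 0.0263, 0.3559]
ee_rot: [0.122, 0.992, 0.0, 0.0]
ft_force: [0.8, -0.6, -0.0]
grip_width: 0.707
grasp_force: 0.0
0.014 [-0.9  -2.79  1.12] [-2.41 -7.69  4.11] [-2.41 -7.69  5.51] [-0.66181262 -0.18456922  0.42900099  1.76437937  0.07608961  1.54425998
  1.08446372]
```

```bash
python3 -m pendant '[[-0.9,-2.79,1.12,0,0,0,0.41],[-0.9,-2.79,1.12,0,0,0,0.41],[-2.41,-7.69,4.11,0,0,0,0.41],[-2.41,-7.69,4.11,0,0,0,0.41],[-2.41,-7.69,4.11,0,0,0,0.41],[-2.41,-7.69,4.11,0,0,0,0.41],[-2.41,-7.69,4.11,0,0,0,0.41],[-2.41,-7.69,4.11,0,0,0,0.41],[-2.41,-7.69,4.11,0,0,0,0.41],[-2.41,-7.69,4.11,0,0,0,0.41]]'
python3 -c "
from h import *
o=manip.get_obs()
P,D=manip.camera('scene');cv2.imwrite('pics/s1.png',cv2.resize(P[200:380,130:370,::-1],(720,540)))
for r in manip.trace('comb','scene')[:1]:
    C=cloud(r['pixels'],D,'scene');C=C[C[:,2]<.02];print(r['p'],len(C),cv2.minAreaRect(C[:,:2].astype(np.float32)*1000))
print(o['position'],R.from_quat(o['ee_rot']).as_matrix()[:,1],go((.454,-.376,.014)))"
```

```text
clock: 4.05
position: [0.4542, -0.373, 0.1509]
ee_rot: [0.122, 0.993, 0.0, 0.0]
ft_force: [-0.5, 0.8, -0.0]
grip_width: 0.707
grasp_force: 0.0
0.91 876 ((449.2642822265625, -372.1496276855469), (47.9401969909668, 154.505859375), 75.40861511230469)
[ 0.45422711 -0.37302698  0.15090271] [2.41627114e-01 9.70368972e-01 6.28685306e-04] [-0.   -0.07  2.74]
```

View pics/s1.png

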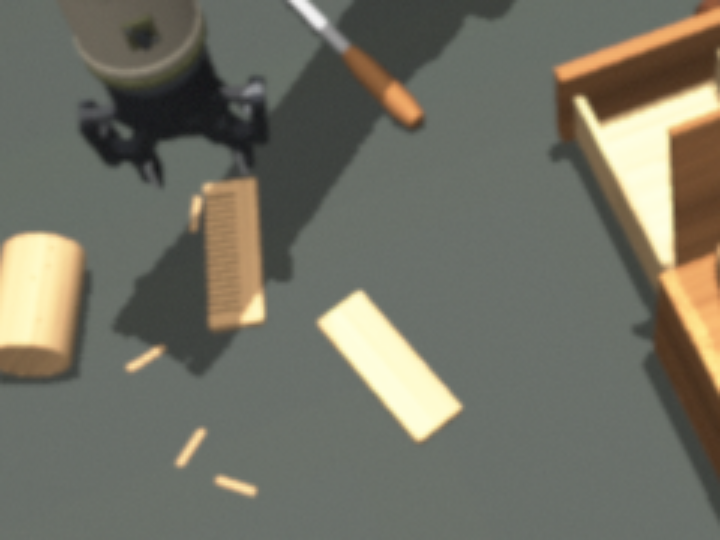

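Gripper hangs squarely above the comb (crop 235,255), as the measurement says. Descend and grip.

```bash
python3 -m pendant '[[0,-0.05,1.2,0,0,0,0.41],[0,-0.05,2.2,0,0,0,0.41],[0,-0.05,2.5,0,0,0,0.41],[0,-0.05,2.7,0,0,0,0.41],[0,-0.05,2.74,0,0,0,0.41],[0,-0.05,2.74,0,0,0,-0.2],[0,-0.05,2.74,0,0,0,-0.2],[0,-0.05,2.74,0,0,0,-0.2],[0,-0.05,2.74,0,0,0,-0.2],[0,-0.05,2.74,0,0,0,-0.2]]' 30
```

```text
clock: 5.4
position: [0.4538, -0.3768, 0.0148]
ee_rot: [0.122, 0.993, -0.0, 0.001]
ft_force: [-1.5, 1.8, 7.9]
grip_width: 0.514
grasp_force: 31.0
```

```bash
python3 -m pendant '[[0,0,-1,0,0,0,-0.2],[0,0,-2,0,0,0,-0.2],[0,0,-3,0,0,0,-0.2],[-0.1,1,-3.7,0,0,-0.5,-0.2],[-0.1,2.2,-3.7,0,0,-1.2,-0.2],[-0.15,3.4,-3.7,0,0,-1.76,-0.2],[-0.15,4.6,-3.7,0,0,-1.76,-0.2],[-0.15,5.8,-3.7,0,0,-1.76,-0.2],[-0.15,7,-3.7,0,0,-1.76,-0.2],[-0.15,8.01,-3.7,0,0,-1.76,-0.2]]'
python3 -c "
from h import *
o=manip.get_obs()
P,D=manip.camera('top');cv2.imwrite('pics/t2.png',cv2.resize(P[160:310,190:430,::-1],(800,500)))
for r in manip.tip_of('comb_bay','top')[:1]: print(r['p'],pt(r['pixel'],'top',z=.028))
C=cloud(np.ones(D.shape,bool),D,'top')
S=C[(C[:,2]>.10)&(C[:,2]<.128)&(C[:,0]>.42)&(C[:,0]<.5)&(C[:,1]>.1)&(C[:,1]<.22)];print('panel x',np.percentile(S[:,0],[5,50,95]))
S=C[(C[:,2]>.07)&(C[:,2]<.1)&(C[:,0]>.5)&(C[:,0]<.6)&(C[:,1]>-.12)&(C[:,1]<-.03)];print('wall y',np.percentile(S[:,1],[5,50,95]),len(S))
print(go((.56,.01,.1)))"
```

```text
clock: 6.65
position: [0.5579, 0.0129, 0.1991]
ee_rot: [-0.001, 1.0, 0.001, 0.001]
ft_force: [0.7, -0.4, 0.2]
grip_width: 0.516
grasp_force: 31.3
0.96 [0.56603401 0.01112741 0.028     ]
panel x [0.46069683 0.46648526 0.47255529]
wall y [-0.05825705 -0.05762576 -0.0547277 ] 65
[-0.03 -0.15  1.97]
```

View pics/t2.png

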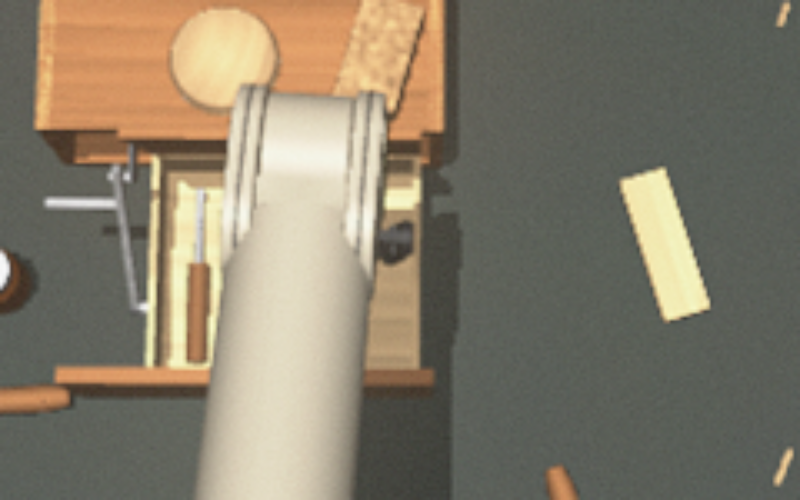

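Arm holds the comb over the bay; the wrist housing (crop 310,100) overhangs toward the lid, so I check its height and extent before descending.

Run:
```python
from h import *
np.set_printoptions(precision=3,suppress=True)
for cam in('top','scene'):
    P,D=manip.camera(cam);C=cloud(np.ones(D.shape,bool),D,cam)
    for z in np.arange(.20,.62,.03):
        S=C[(C[:,2]>z)&(C[:,2]<z+.03)&(C[:,0]>.45)&(C[:,0]<.75)&(abs(C[:,1]-.03)<.2)]
        if len(S)>5: print(cam,round(z,2),len(S),S[:,0].max(),S[:,1].min(),S[:,1].max())
cv2.imwrite('pics/s2.png',cv2.resize(P[130:330,280:500,::-1],(660,600)))
```

```text
top 0.2 35 0.6507391470314865 -0.049310087337379724 0.1946873820141909
top 0.23 63 0.6460972880286431 -0.05753254091271453 0.1792463233407391
top 0.26 198 0.6460022776078399 -0.057626117228303936 0.17825776098921323
top 0.29 33 0.5666674832635592 -0.04791795130814502 -0.024523033810542313
top 0.5 21 0.6061131896745093 -0.034563985747704154 0.04261695137394865
top 0.53 170 0.6058495031818609 -0.03505603102473596 0.06635918903439134
top 0.56 1857 0.5968349975340324 -0.03342144708574939 0.06672407517190565
top 0.59 996 0.5322997603285218 -0.028251899209116527 0.0624093928440201
scene 0.2 928 0.6620378126410293 -0.05712780522961669 0.18405581087263462
scene 0.23 1151 0.6568349088775209 -0.058218452072581695 0.18399115259952176
scene 0.26 1194 0.6515964230535639 -0.05716742608696418 0.18382273183598746
scene 0.29 186 0.5942481391634385 -0.0475242793368818 0.07857213051359468
scene 0.32 299 0.5967351653075201 -0.0227029203310124 0.046770101739694425
scene 0.35 243 0.6001318077556939 -0.027655049921742447 0.04730169299901871
scene 0.38 429 0.6011846200670219 -0.028167577377563646 0.05010296227378208
scene 0.41 436 0.5994446002659084 -0.026233772352217855 0.0579523367362092
scene 0.44 442 0.5993214992603503 -0.026243117386412718 0.052610743863210685
scene 0.47 430 0.6012254934630422 -0.035520380451690814 0.05234711474585785
scene 0.5 658 0.6111855818667199 -0.03720757859675894 0.06092527780196921
scene 0.53 1292 0.6114407631357279 -0.036784412196478045 0.060709305003812886
scene 0.56 2903 0.5980719732086597 -0.03549276487056113 0.06554651956100827
scene 0.59 1384 0.5319198657177102 -0.02893410343784314 0.06217753864088743
```

View pics/s2.png

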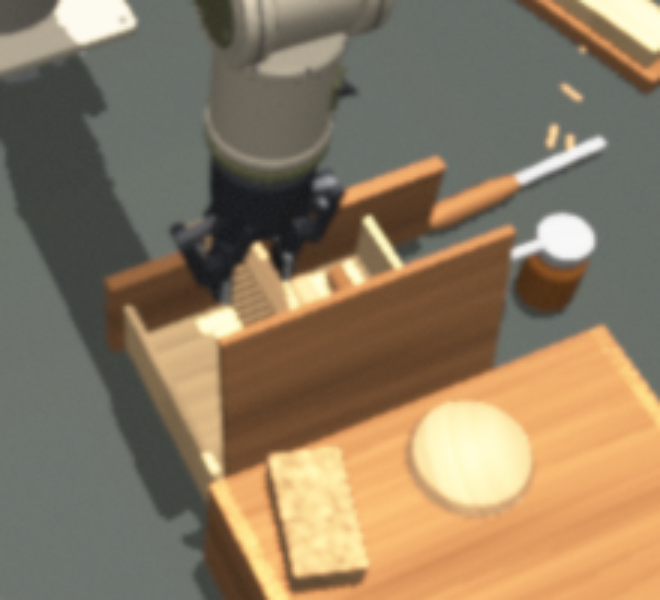

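The comb hangs level in the jaws and there is over 35 mm between wrist and lid; descend and release.

```bash
python3 -m pendant '[[0,-0.05,1,0,0,0,-0.2],[0,-0.05,2,0,0,0,-0.2],[0,-0.05,2.6,0,0,0,-0.2],[0,-0.05,2.95,0,0,0,-0.2],[0,-0.05,3.08,0,0,0,-0.2],[0,-0.05,3.1,0,0,0,-0.2],[0,-0.05,3.1,0,0,0,0.3],[0,-0.05,3.1,0,0,0,0.35],[0,-0.05,3.1,0,0,0,0.4],[0,-0.05,3.1,0,0,0,0.4]]'
```

```text
clock: 8.1
position: [0.5579, 0.0091, 0.0438]
ee_rot: [-0.001, 1.0, 0.001, 0.0]
ft_force: [-0.8, 5.3, 2.8]
grip_width: 0.7
grasp_force: 0.0
```

```bash
python3 -m pendant '[[0,0,-0.5,0,0,0,0.4],[0,0,-1.5,0,0,0,0.4],[0,0,-2.7,0,0,0,0.4],[0,0,-3.9,0,0,0,0.4],[0.3,0,-5.1,0,0,0,0],[1,0,-5.6,0,0,0,0],[2,0,-5.6,0,0,0,0],[2.2,1,-5.6,0,0,1,0],[2.2,2,-5.6,0,0,2.2,0],[2.2,3.2,-5.6,0,0,3.4,0]]'
python3 - <<'E'
from h import *
np.set_printoptions(precision=3,suppress=True)
P,D=manip.camera('scene');cv2.imwrite('pics/s3.png',cv2.resize(P[130:330,280:500,::-1],(660,600)))
for r in manip.trace('comb','top')[:0]: pass
for r in manip.trace('comb','scene')[:2]:
    C=cloud(r['pixels'],D,'scene');print(r['p'],r['box'],len(C),np.median(C,0),np.percentile(C,[5,95],0))
for r in manip.tip_of('stay_tab','scene')[:2]: print('tab',r,pt(r['pixel'],'scene',z=.17),pt(r['pixel'],'scene',dep(D,r['pixel'])))
E
```

```text
clock: 9.35
position: [0.4475, 0.1682, 0.324]
ee_rot: [0.239, 0.971, 0.001, 0.0]
ft_force: [1.3, 0.4, 0.6]
grip_width: 0.498
grasp_force: 0.0
0.53 [341.8, 234.2, 355.9, 262.2] 254 [ 0.515 -0.002  0.037] [[ 0.492 -0.013  0.03 ]
 [ 0.559  0.023  0.041]]
tab {'pixel': [448.4, 215.7], 'p': 0.62} [0.608 0.224 0.17 ] [0.65  0.178 0.252]
tab {'pixel': [245.8, 219.4], 'p': 0.21} [ 0.417 -0.232  0.17 ] [ 0.31  -0.216  0.017]
```

View pics/s3.png

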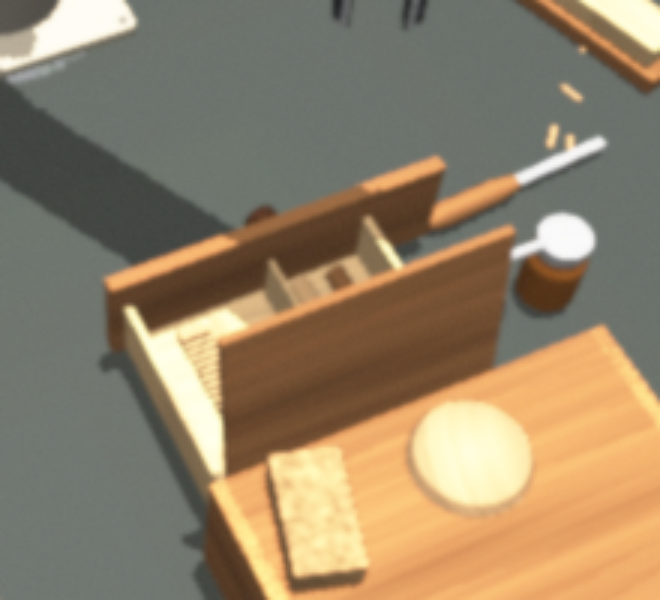

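The comb lies flat in the bay (crop 205,345). Now the thumb bar.

Run:
```python
from h import *
np.set_printoptions(precision=4,suppress=True)
P,D=manip.camera('top')
for r in manip.tip_of('stay_tab','top')[:1]: print('tab',r,pt(r['pixel'],'top',z=.175))
for p in((203.5,221),(224.5,221)):print(pt(p,'top',z=.175))
C=cloud(np.ones(D.shape,bool),D,'top')
S=C[(C[:,2]>.14)&(C[:,2]<.2)&(C[:,0]>.55)&(C[:,0]<.66)&(C[:,1]>.208)&(C[:,1]<.28)];print(len(S),np.median(S,0),S.min(0),S.max(0))
print(manip.get_obs()['joint_pos'])
for t in((.5,.245,.27),(.613,.245,.27)): print(go(t))
```

```text
tab {'pixel': [211.8, 220.7], 'p': 0.47} [0.6069 0.2324 0.175 ]
[0.6059 0.2556 0.175 ]
[0.6063 0.1967 0.175 ]
26 [0.6066 0.2211 0.1735] [0.6026 0.2095 0.1679] [0.6099 0.2327 0.1791]
[-0.9899 -0.0604  0.52    1.731   0.0304  1.4629  0.6217]
[-0.21  1.87  1.07]
[-2.22  2.91  1.07]
```

```bash
python3 -m pendant '[[-0.5,0.6,0.4,0,0,1.2,0],[-1,1.3,0.5,0,0,2.4,0],[-1.5,2,0.5,0,0,3.6,0],[-2,2.6,0.5,0,0,4.8,0],[-2.15,2.75,0.5,0,0,6,0],[-2.15,2.75,0.5,0,0,7.2,0],[-2.15,2.75,0.5,0,0,7.8,0],[-2.15,2.75,0.7,0,0,7.8,0],[-2.15,2.75,0.9,0,0,7.8,0],[-2.15,2.75,1.0,0,0,7.8,0]]'
python3 -c "
from h import *
o=manip.get_obs();print(o['joint_pos'],R.from_quat(o['ee_rot']).as_matrix().round(3),go((.6065,.24,.172)))"
```

```text
clock: 10.9
position: [0.6055, 0.2407, 0.2723]
ee_rot: [0.704, 0.71, -0.0, -0.0]
ft_force: [0.3, -0.6, 0.3]
grip_width: 0.498
grasp_force: 0.0
[-0.93763124  0.43682524  0.68959942  1.37305966 -0.27537323  1.4293819
 -0.24727034] [[-0.009  1.    -0.001]
 [ 1.     0.009 -0.   ]
 [-0.    -0.001 -1.   ]] [-0.01  0.02  2.01]
```

```bash
python3 -m pendant '[[0,0.02,0.8,0,0,0,0],[0,0.02,1.5,0,0,0,0],[0,0.02,1.9,0,0,0,0],[0,0.02,2.12,0,0,0,0],[0,0.02,2.12,0,0,0,-0.6],[0,0.02,2.12,0,0,0,-1],[0,0.02,2.12,0,0,0,-1],[0,0.02,2.12,0,0,0,-1],[0,0.02,2.12,0,0,0,-1],[0,0.02,2.12,0,0,0,-1]]' 25
```

```text
clock: 12.15
position: [0.6073, 0.2412, 0.1679]
ee_rot: [0.704, 0.71, 0.001, 0.0]
ft_force: [4.0, 0.2, 5.5]
grip_width: 0.1
grasp_force: 25.4
```

```bash
python3 -m pendant '[[0,-0.1,-0.07,0,0,0,-1],[0,-0.21,-0.13,0,0,0,-1],[0,-0.32,-0.2,0,0,0,-1],[0,-0.43,-0.25,0,0,0,-1],[0,-0.55,-0.3,0,0,0,-1],[0,-0.55,-0.3,0,0,0,-1],[0,-0.55,-0.3,0,0,0,-1],[0,-0.55,-0.3,0,0,0,-1],[0,-0.55,-0.3,0,0,0,-1],[0,-0.55,-0.3,0,0,0,-1]]'
python3 -m pendant '[[0,0,0,0,0,0,-1],[0,0,0,0,0,0,-1],[0,0,0,0,0,0,-1],[0,0,0,0,0,0,-1],[0,0,0,0,0,0,-1],[0,0,0,0,0,0,-1],[0,0,0,0,0,0,-1],[0,0,0,0,0,0,-1],[0,0,0,0,0,0,-1],[0,0,0,0,0,0,-1]]'
python3 - <<'E'
from h import *
P,D=manip.camera('scene');cv2.imwrite('pics/s4.png',cv2.resize(P[130:330,280:500,::-1],(660,600)))
E
```

```text
clock: 13.4
position: [0.5795, 0.2411, 0.1825]
ee_rot: [0.704, 0.71, 0.0, 0.0]
ft_force: [2.9, 3.7, 4.8]
grip_width: 0.104
grasp_force: 25.1
clock: 14.65
position: [0.5794, 0.2411, 0.1825]
ee_rot: [0.704, 0.71, 0.0, -0.0]
ft_force: [3.3, 3.9, 4.8]
grip_width: 0.105
grasp_force: 25.1
```

View pics/s4.png

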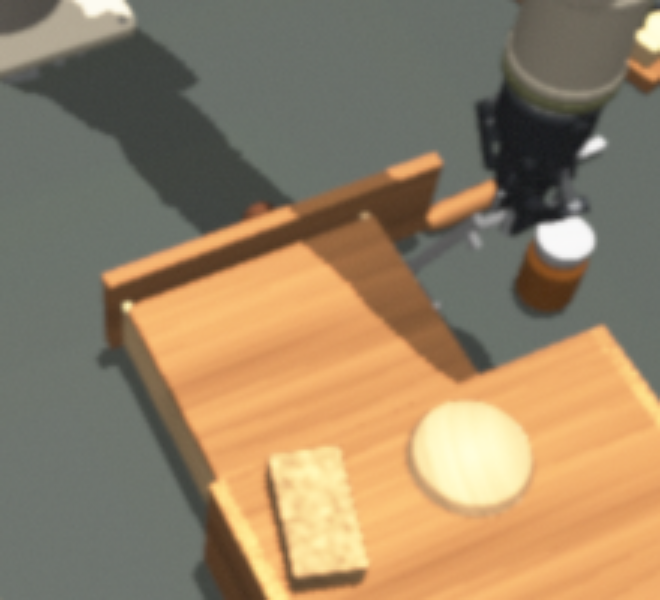

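Lid is shut (crop 290,320) and the stay is still held. Lower it along its arc, then let it drop.

```bash
python3 -m pendant '[[0,0.2,0.09,0,0,0,-1],[0,0.4,0.2,0,0,0,-1],[0,0.55,0.3,0,0,0,-1],[0,0.78,0.5,0,0,0,-1],[0,1,0.72,0,0,0,-1],[0,1,0.72,0,0,0,-0.5],[0,1,0.72,0,0,0,-0.3],[0,1,0.4,0,0,0,-0.3],[0,1,-0.2,0,0,0,-0.3],[0,1,-1,0,0,0,-0.3]]'
python3 - <<'E'
from h import *
np.set_printoptions(precision=3,suppress=True)
P,D=manip.camera('scene');cv2.imwrite('pics/s5.png',cv2.resize(P[130:330,280:500,::-1],(660,600)))
o=manip.get_obs();print(o['joint_pos']);print(go((.40,.098,.25)),go((.40,.098,.085)))
E
```

```text
clock: 15.95
position: [0.6289, 0.2411, 0.2344]
ee_rot: [0.704, 0.71, 0.0, -0.0]
ft_force: [0.3, 0.6, 0.1]
grip_width: 0.352
grasp_force: 0.0
[-0.895  0.503  0.677  1.355 -0.314  1.382 -0.216]
[-2.83 -4.64 -0.22] [-2.85 -4.66  3.08]
```

View pics/s5.png

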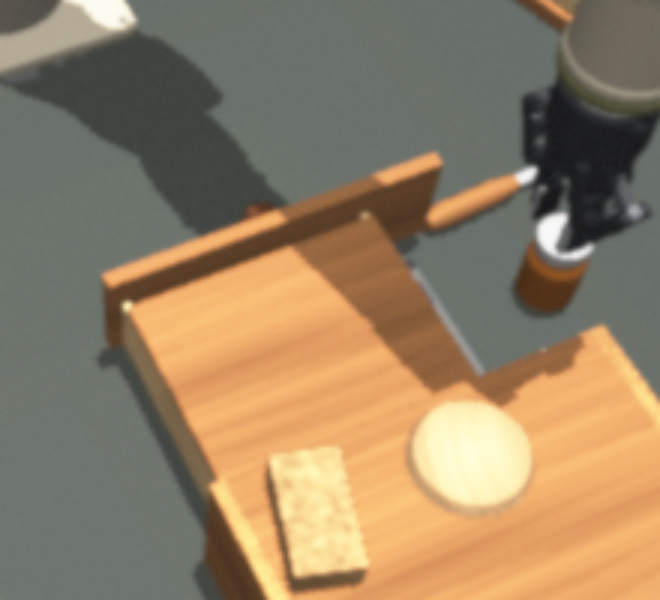

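Stay lies flat beside the drawer wall (crop 450,320), the drawer is clear to push. Move in front of the knob with the fingers shut.

```bash
python3 -m pendant '[[-0.4,-1,-0.4,0,0,0,-0.6],[-0.9,-2,-0.4,0,0,0,-1],[-1.5,-3,-0.4,0,0,0,-1],[-2.2,-4,-0.3,0,0,0,-1],[-2.83,-4.6,-0.2,0,0,0,-1],[-2.83,-4.6,0.8,0,0,0,-1],[-2.83,-4.6,1.8,0,0,0,-1],[-2.83,-4.6,2.6,0,0,0,-1],[-2.83,-4.6,3,0,0,0,-1],[-2.83,-4.6,3,0,0,0,-1]]'
python3 - <<'E'
from h import *
np.set_printoptions(precision=3,suppress=True)
o=manip.get_obs();print(o['joint_pos']);print(go((.418,.098,.086)),go((.6255,.098,.086)))
E
```

```text
clock: 17.25
position: [0.4, 0.0976, 0.0823]
ee_rot: [0.705, 0.71, -0.001, -0.0]
ft_force: [-0.9, 0.2, 0.8]
grip_width: 0.001
grasp_force: 0.0
[-1.148  0.012  0.817  2.21  -0.011  0.924 -0.317]
[ 0.01  0.36 -0.08] [-0.02  4.51 -0.08]
```

```bash
python3 -m pendant '[[0,0.2,-0.06,0,0,0,-1],[0,0.4,-0.06,0,0,0,-1],[0,0.7,-0.06,0,0,0,-1],[0,1.1,-0.06,0,0,0,-1],[0,1.5,-0.06,0,0,0,-1],[0,1.9,-0.06,0,0,0,-1],[0,2.3,-0.06,0,0,0,-1],[0,2.7,-0.06,0,0,0,-1],[0,3,-0.06,0,0,0,-1],[0,3.3,-0.06,0,0,0,-1]]'
```

```text
clock: 18.5
position: [0.5663, 0.0992, 0.0856]
ee_rot: [0.704, 0.71, -0.0, -0.0]
ft_force: [-3.2, -1.8, 1.4]
grip_width: 0.004
grasp_force: 1.9
```

```bash
python3 -m pendant '[[0,0.3,0,0,0,0,-1],[0,0.5,0,0,0,0,-1],[0,0.7,0,0,0,0,-1],[0,0.85,0,0,0,0,-1],[0,0.95,0,0,0,0,-1],[0,1.02,0,0,0,0,-1],[0,1.08,0,0,0,0,-1],[0,1.12,0,0,0,0,-1],[0,1.14,0,0,0,0,-1],[0,1.14,0,0,0,0,-1]]'
```

```text
clock: 19.75
position: [0.6225, 0.0998, 0.0853]
ee_rot: [0.704, 0.71, 0.0, 0.0]
ft_force: [-2.1, -0.6, -0.1]
grip_width: -0.005
grasp_force: 0.8
```

Still only friction; keep pushing in small steps to the stop.

```bash
python3 -m pendant '[[0,0.04,0,0,0,0,-1],[0,0.08,0,0,0,0,-1],[0,0.12,0,0,0,0,-1],[0,0.16,0,0,0,0,-1],[0,0.2,0,0,0,0,-1],[0,0.22,0,0,0,0,-1],[0,0.24,0,0,0,0,-1],[0,0.26,0,0,0,0,-1],[0,0.28,0,0,0,0,-1],[0,0.28,0,0,0,0,-1]]'
```

```text
clock: 21.0
position: [0.626, 0.0999, 0.0849]
ee_rot: [0.705, 0.71, -0.008, -0.01]
ft_force: [-65.5, -1.8, 48.0]
grip_width: -0.004
grasp_force: 34.5
```

Hard stop at x=0.626, as predicted (0.6255). Back off and check.

```bash
python3 -m pendant '[[0,-0.1,0,0,0,0,-1],[0,-0.3,0,0,0,0,-1],[0,-0.8,0,0,0,0,-1],[0,-1.5,-0.3,0,0,0,-1],[0,-2.3,-1.2,0,0,0,-1],[0,-3.2,-2.2,0,0,0,-1],[0,-4,-3.2,0,0,0,-1],[0,-4,-4,0,0,0,-1],[0,-4,-4,0,0,0,-1],[0,-4,-4,0,0,0,-1]]'
python3 - <<'E'
from h import *
np.set_printoptions(precision=4,suppress=True)
P,D=manip.camera('scene');cv2.imwrite('pics/s6.png',P[:,:,::-1])
P,D=manip.camera('top')
C=cloud(np.ones(D.shape,bool),D,'top')
S=C[(C[:,2]>.10)&(C[:,2]<.128)&(C[:,0]>.5)&(C[:,0]<.72)&(C[:,1]>-.1)&(C[:,1]<.25)];print('panel x',len(S),np.percentile(S[:,0],[5,50,95]))
S=C[(C[:,2]>.132)&(C[:,2]<.145)&(C[:,0]>.6)&(C[:,1]>-.06)&(C[:,1]<.25)];print('carcass front',np.percentile(S[:,0],[0.2,1]))
print(manip.get_obs()['ft_force'],manip.get_obs()['position'])
for t in('gouge_a','pot','blank'):
  for r in manip.trace(t,'top')[:1]: print(t,r['box'])
E
```

```text
clock: 22.25
position: [0.4366, 0.0986, 0.2853]
ee_rot: [0.704, 0.71, 0.001, -0.0]
ft_force: [-0.1, 0.3, -0.9]
grip_width: -0.003
grasp_force: 0.0
panel x 741 [0.666  0.6729 0.682 ]
carcass front [0.6798 0.6818]
[-0.2867  0.1409 -0.79  ] [0.4362 0.0982 0.2844]
gouge_a [154.9, 276.3, 210.5, 283.1]
pot [173.6, 230.4, 200.8, 252.3]
blank [376.6, 209.3, 402.4, 253.8]
```

View pics/s6.png

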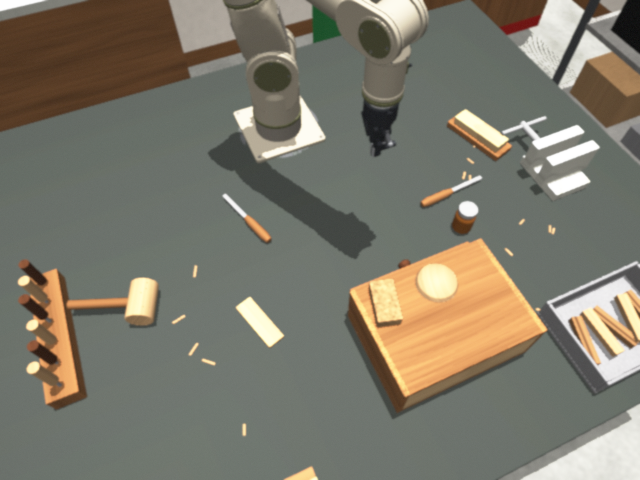

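The drawer is home: the panel sits at the carcass front with the knob showing at (404,264). Everything else is where it was.

```bash
python3 -c "
from workcell import manip
print(manip.hand_in())"
```

```text
the job is handed in; nothing more can be done
None
```

The comb is flat in the right-hand bay, the stay is off its stud with the lid shut, and the drawer is pushed fully home; nothing else was seen to have moved, and the job was handed in at about 22 s.

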